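# Hang the scoop caddy on its keyhole stud

## Task

Pick up the scoop caddy by its black rib and hang it on the white board: slip the eye of its keyhole over the headed stud, then slide it down until it is fully home and the sprung catch below the stud has popped back out through the eye. The stud's exact height is not known, so feel for it gently, without leaning hard on it; let go at the end and leave the other things on the table where they are.

Things in the scene. Friction and masses are not known exactly. Their poses are not given: they have to be found in the camera images.
- caddy: scoop caddy: L-shaped aluminium tray standing on its flat underside, 0.18-0.34 kg. Sizes in mm. Origin: mid lower edge of its back face; front looks to own -x, y across, z up. Back plate x -4..0, 110 wide, 125 high, with a keyhole on its centre line. Tray 104 deep, floor 4 thick, rim 15 high. Black carrying rib in mid tray: x -97..-47, 12 thick (y), top at z 70
- rib (a point): grip point in the caddy's black rib, (-72, 0, 52) mm from the caddy's origin, 18 below the rib's top; take it from above, fingers closing along y. Axes as the caddy's
- keyhole (a point): point on the caddy's back face, (0, 0, 105) mm from its origin, where the stud's axis lies when the caddy is fully home. The keyhole goes through the 4 mm plate: a round eye 24 across, centre at z 81, running up into a slot 9 wide whose closed end is at z 108 (above the caddy's origin); solid plate elsewhere. Axes as the caddy's
- board: fixed white upright board, 200 wide (y), 225 high, 16 thick, on a 12-high foot reaching 40 mm out in front. Origin: in the plane of its front face (x = 0), mid width, table level; front looks to own -x, z up. One steel headed stud sticks out of the face along -x on the centre line, the sprung catch under it
- stud_mid (a point): point on the board's face, 190 mm above the table, on its centre line: the middle of the stud's range, NOT the stud. The stud is clamped anywhere from 18 below to 18 above it, not reported: find it by feel or eye. Shank 6 across; head 16 across, lying 7 to 11 in front of the face. It does not move, but bends if the caddy leans on board, stud or catch with over 25 N
- catch (a joint): round sprung button, 16 mm across, 24 straight below the stud. Value (m): depth pushed in; 0 = out, 6 mm proud of the face. 3 N to start, 6 N when flush. The plate pushes it in as the head goes through the eye; it pops out through the eye once the caddy is slid down (24 mm from eye centred to home, pops in the last 4). Pushed in, it rubs on the plate: weight alone may not slide it home
- pot_a: bystander: open round stainless pot, 120 across without its two handles, 100 high; origin at its underside
- pot_b: bystander: open round stainless pot, 110 across without its two handles, 90 high; origin at its underside
- beaker: bystander: open glass beaker, 80 across, 100 high; origin at its underside
- tub: bystander: closed white plastic tub, 130 across, 170 high; origin at its underside
- calculator: bystander: flat grey pocket calculator, 120 x 70 x 12; origin at its underside
- spoon: bystander: steel spoon lying flat, 170 long; origin under its middle
- pencup: bystander: grey pen cup, 68 across, 90 high, with pens to 145 high; origin at its underside
Things that resemble listed ones, but are neither listed nor needed, are in the scene too. Leave any yellow look-alike of the caddy alone.

How it is judged:
By the outcome, as a careful person would: the job done as asked, in the order asked, and still so for the second after the job is handed in, with the robot touching nothing.
It also fails if it takes over 58 s, if anything falls off the work surface, if the arm or the gripper's body presses on something with over 40 N, if the wrist force passes 120 N, or if a joint passes its speed limit or range.

## Robot

A 7-joint arm with a two-finger parallel gripper is mounted at the origin on the work surface. World frame = base frame: x ahead of the robot, y to its left, z up, the work surface at z = 0. Lengths are in m, angles in degrees, forces in N, time in s.
With the tool pointing down it reaches from about 0.425 to 0.875 m from the base axis. Payload 4.7 kg.
Tool frame: the origin (TCP) lies between the finger pads; the fingertips stand 8 mm ahead of it and the grasp point (between the pads) lies 11 mm behind it (env.tip_extent is the distance from the TCP to the fingertips, in m); z points along the fingers, y is the line along which they close (so a half turn about z gives the same grasp; the last joint's range is limited). The gripper opens to 87 mm and grips with 3 to 60 N. Pads are 19 mm wide; open, the fingers measure 117 mm over their backs; the gripper's body (75 mm by 190 mm) begins 51 mm behind the grasp point.
Start: joints at [71.74, 18.392, -4.016, 83.108, 1.295, 78.541, -3.26], TCP at [0.212, -0.614, 0.231] pointing down, gripper open.
Joint ranges: [-163.93, 163.93], [-17.29, 119.83], [-79.2, 71.16], [3.27, 140.29], [-89.18, 269.18], [5.43, 117.66], [-154.24, 154.24]. Speed limits (degrees/s): [147.25, 147.25, 180, 180, 180, 180, 180].

## Interface

Orientations are given as [roll, pitch, yaw] about the fixed x, y, z axes, in that order (R = Rz(yaw) Ry(pitch) Rx(roll)).
In Python, from cell import sensors, vision, workorder, env gives the robot as it stands.
- The arm moves only by the tool drive_tool, never from a script. Its argument "moves" is a list of rows, each an object of numbers: "x", "y", "z": the shift along the tool's x, y, z in mm; "rx", "ry", "rz": the turn, a rotation vector about the tool's x, y, z in rad; "fingers": the closure, from -1 (fully open) to 1 (shut). In form: [{"x": .., "y": .., "z": .., "rx": .., "ry": .., "rz": .., "fingers": ..}, ...]. A call has 1 to 20 rows; each row is the pose to reach, as a shift and turn from the pose commanded when the call began, along the tool's axes at that moment; what a row does not reach only later rows make up. A row lasts 1/8 s, in which the tool goes at most 62.5 mm and 10.7 degrees, less where a joint would pass 70% of its speed; a pose out of reach is approached as far as the arm can. A call with a gripper value outside its range is refused whole. The fingers move at their own pace and stop on an object; "force" is the grip in N (left out, the last holds). Time passes only in rows, so rows that repeat a pose let the fingers close. It gives the time, the measured TCP pose, the force, the opening and the grip force at its end, in the units of the state.
- sensors.get_obs(): the state, without advancing time (a new reading comes with each control period).
- vision.read_camera(name): name is "side" or "top"; returns a dict with "image" (420x560x3 uint8, red, green, blue), "fx", "fy", "cx", "cy" (pixels), "k1" (the pictures are not rectified: a ray, as slopes to the right and down, at radius r is drawn at 1 + k1 r^2 times it, then the intrinsics apply), "R" (3x3) and "t" (3): a world point X has camera coordinates R X + t. Camera axes: x right, y down, z forward; pixel columns grow to the right and rows downward; lengths in m; the calibration is good to about 2 mm. A picture is of the moment at which its call begins. There is no depth.
- workorder.sign_off(): hands the job in; it is judged then, once.
The state is a dict: "time_s": time; "qpos": joint angles; "joint_velocities": joint speeds; "effort": joint torques, N m; "tool_pos": TCP position; "tool_rot": TCP orientation; "force": force on the tool from outside, world axes, zero at the start; "wrist_torque": the same for the moment, N m; "grip_width": finger opening in m; "grasp_force": force on a finger pad.
Only numpy, scipy, OpenCV 4.12 (cv2) and the standard library are available. Lean on these libraries where they do the work, as an engineer would, in place of code of your own. Each camera call takes 0.05 s, during which the arm holds its last target. There are 200 camera calls.

## Working session

There is one attempt and no reset: what is moved stays moved. The work goes in short steps, Python scripts to look and compute and a tool call to move; the robot and the scene stay as the last step left them, time stands still between calls to the robot, and variables do not carry over. Pictures are saved under pics/ and viewed, at most 10 in all, crops included, and the job is handed in when it is done.

Besides the shell and the picture viewer there is one more tool, called after ">>>" as a command line: name --argument value ..., lists and objects as JSON in quotes. drive_tool: Moves the arm, as the interface text tells. Its arguments: {"type":"object","properties":{"moves":{"type":"array"},"force":{"type":"number"}},"required":["moves"]}

```bash
mkdir -p pics; ls; python3 - <<'E'
from cell import sensors, vision, env
import cv2,pickle
o=sensors.get_obs(); print(o)
d={}
for n in("top","side"):
    c=vision.read_camera(n); d[n]=c; cv2.imwrite(f"pics/{n}0.png",c["image"][:,:,::-1])
    print(n,{k:v for k,v in c.items() if k!="image"})
pickle.dump(d,open("c0.pkl","wb"))
E
```

```text
pics
{'time_s': 0.0, 'qpos': array([71.74025433, 18.43869111, -4.01465329, 83.17341427,  1.2965629 ,
       78.54150031, -3.25887069]), 'joint_velocities': array([-0.00415883,  0.06450546, -0.00875155,  0.09995461,  0.0043668 ,
        0.00191686, -0.00738809]), 'effort': array([ 1.64486075e-03, -4.91289139e+01, -4.02944684e-01, -3.12528348e+01,
       -6.38852036e-02,  4.38462419e-02,  1.42728791e-04]), 'tool_pos': array([ 0.21210539, -0.61385786,  0.22947861]), 'tool_rot': array([-1.79891720e+02,  7.53548499e-03,  1.90700773e+01]), 'force': array([-0.77035237, -0.92143893, -0.28837128]), 'wrist_torque': array([-0.03683363, -0.01643874,  0.03904994]), 'grasp_force': 0.0, 'grip_width': 0.08689808589433538}
top {'fx': 424.7510929272505, 'fy': 424.7510929272505, 'cx': 279.3890082562749, 'cy': 204.01085045481705, 'k1': -0.10639041158129847, 'R': array([[ 0.01116425, -0.99992652, -0.00472415],
       [-0.98572294, -0.01021164, -0.16806548],
       [ 0.16800489,  0.00653302, -0.98576451]]), 't': array([0.09539168, 0.55830452, 1.07672833])}
side {'fx': 382.8365726997206, 'fy': 382.8365726997206, 'cx': 276.8837678627839, 'cy': 209.3650903207493, 'k1': -0.02800228927557931, 'R': array([[-0.76286649, -0.64651619, -0.00717811],
       [-0.39016861,  0.46918131, -0.79223567],
       [ 0.51556102, -0.60156937, -0.61017303]]), 't': array([0.47734117, 0.25728168, 0.72196965])}
```

View pics/top0.png

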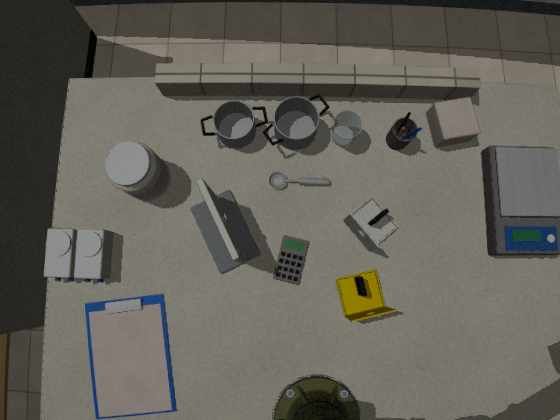

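View pics/side0.png

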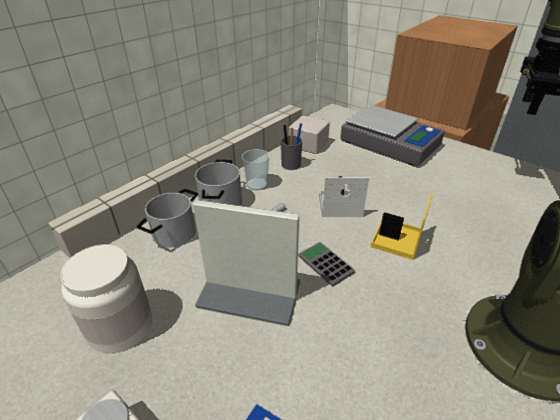

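Candidates for the caddy: the aluminium tray at top (373,222) / side (345,200), and the yellow look-alike at top (365,295) / side (400,235). I choose the aluminium one, and check it and the board in a close crop.

```bash
python3 - <<'E'
import cv2,pickle,numpy as np
d=pickle.load(open("c0.pkl","rb"))
T=d["top"]["image"][:,:,::-1];S=d["side"]["image"][:,:,::-1]
f=lambda im,x,y,w,h,W,H:cv2.resize(im[y:y+h,x:x+w],(W,H),interpolation=cv2.INTER_CUBIC)
a=f(T,180,170,100,110,400,440); b=f(T,330,185,80,88,400,440)
cv2.imwrite("pics/crop1.png",np.hstack([a,b]))
cv2.imwrite("pics/crop2.png",np.hstack([f(S,310,165,70,60,490,420),f(S,190,190,120,140,300,420)]))
E
```

```text
(no output)
```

View pics/crop1.png

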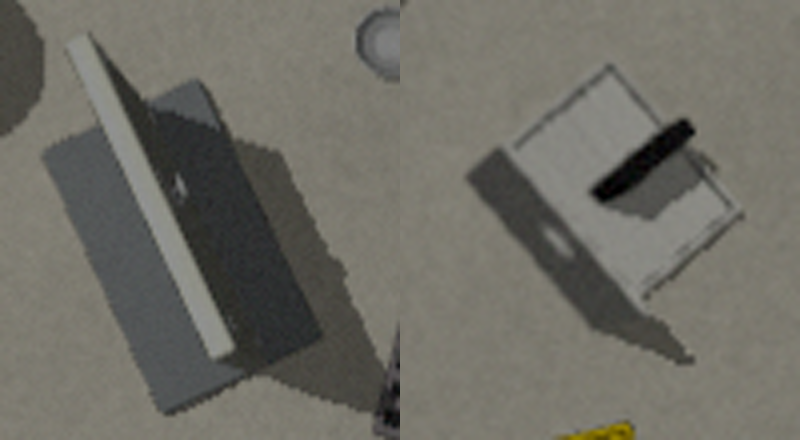

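View pics/crop2.png

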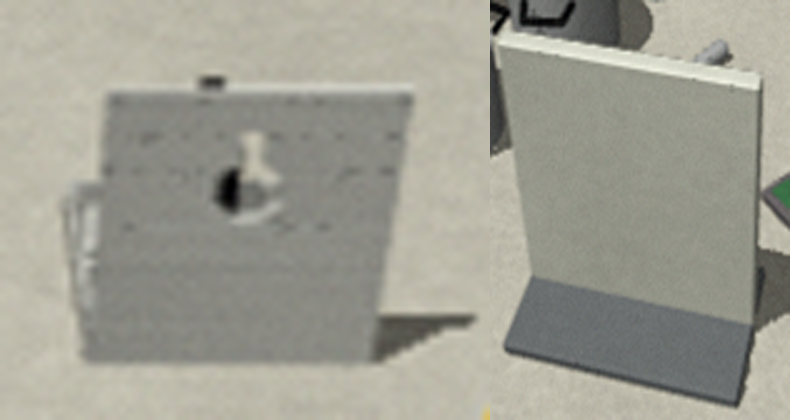

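The crops show the aluminium caddy with keyhole (eye at side ≈(343,192)), black rib at top ≈(394,217), so it's the right one. The board's front faces right in the top view, with the stud head at top ≈(224.5,216.5).

```bash
cat >h.py <<'E'
import numpy as np,cv2
def ray(c,u,v):
    K=np.array([[c["fx"],0,c["cx"]],[0,c["fy"],c["cy"]],[0,0,1]])
    p=cv2.undistortPoints(np.array([[[u,v]]],float),K,np.array([c["k1"],0,0,0.]))[0,0]
    return -c["R"].T@c["t"], c["R"].T@np.array([p[0],p[1],1])
def atz(c,u,v,z):
    o,d=ray(c,u,v); return o+d*(z-o[2])/d[2]
def proj(c,X):
    p=c["R"]@np.asarray(X,float)+c["t"]; x=p[:2]/p[2]; x=x*(1+c["k1"]*(x@x))
    return np.array([c["fx"]*x[0]+c["cx"],c["fy"]*x[1]+c["cy"]])
def rectz(c,mask,z):
    cs,_=cv2.findContours(mask.astype(np.uint8),cv2.RETR_EXTERNAL,cv2.CHAIN_APPROX_NONE)
    k=max(cs,key=cv2.contourArea)[:,0]
    P=np.array([atz(c,u,v,z)[:2] for u,v in k])
    (cx,cy),(w,h),a=cv2.minAreaRect((P*1000).astype(np.float32))
    if h>w:w,h,a=h,w,a+90
    return (cx,cy),(w,h),a
E
python3 - <<'E'
import pickle,numpy as np,cv2
from h import *
np.set_printoptions(precision=1,suppress=True)
d=pickle.load(open("c0.pkl","rb"));t,s=d["top"],d["side"]
I=t["image"].astype(int);g=I.mean(2)
def roi(m,x0,x1,y0,y1):
    o=np.zeros_like(m);o[y0:y1,x0:x1]=m[y0:y1,x0:x1];return o
for th in(140,150,160,170): 
    m=roi(g>th,193,242,174,264); print("board top",th,m.sum(),rectz(t,m,.225) if m.sum()>20 else "")
for th in(25,35,45):
    m=roi(g<th,365,395,205,230); print("rib",th,m.sum(),rectz(t,m,.07))
# hand corners
F=lambda u,v,x0,y0,k:((u+.5)/k-.5+x0,(v+.5)/k-.5+y0)
print("board front edge",[atz(t,*F(u,v,180,170,4),.225)*1e3 for u,v in((88,33),(233,347),(65,40),(212,360))])
print("foot",[atz(t,*F(u,v,180,170,4),.012)*1e3 for u,v in((43,152),(165,413),(322,338),(203,80))])
print("rim front/left",[atz(t,*F(u,v,330,185,5),.015)*1e3 for u,v in((208,63),(343,213))])
print("plate bottom side",[atz(s,*F(u,v,310,165,7),0)*1e3 for u,v in((82,361),(370,361))])
print("plate top side",[atz(s,*F(u,v,310,165,7),.125)*1e3 for u,v in((106,94),(412,94))])
print("plate top back edge topview",[atz(t,*F(u,v,330,185,5),.125)*1e3 for u,v in((66,178),(193,330))])
print("rib top corners",[atz(t,*F(u,v,330,185,5),.07)*1e3 for u,v in((190,188),(205,203),(282,120),(296,133))])
# stud profile
print(g[208:226,216:236].astype(int))
E
```

```text
board top 140 286 ((489.3519592285156, 237.2397918701172), (181.466064453125, 11.042490005493164), 27.360929489135742)
board top 150 0 
board top 160 0 
board top 170 0 
rib 25 88 ((522.3055419921875, -155.83883666992188), (59.2253532409668, 10.87179946899414), 130.17924880981445)
rib 35 97 ((522.3079833984375, -155.8366241455078), (59.22459030151367, 11.437088012695312), 130.18451690673828)
rib 45 103 ((522.2366333007812, -155.747314453125), (62.44221115112305, 12.001092910766602), 130.18978881835938)
board front edge [array([585. , 276.4, 225. ]), array([410.1, 189.6, 225. ]), array([580.9, 289.3, 225. ]), array([402.8, 200.9, 225. ])]
foot [array([550.7, 345.7,  12. ]), array([375. , 255.9,  12. ]), array([426.4, 151.8,  12. ]), array([602.1, 237. ,  12. ])]
rim front/left [array([ 584.3, -150. ,   15. ]), array([ 502.2, -222.2,   15. ])]
plate bottom side [array([527.7, -70.4,   0. ]), array([ 442.1, -141.6,    0. ])]
plate top side [array([525.2, -67.8, 125. ]), array([ 441.1, -137.7,  125. ])]
plate top back edge topview [array([505.4, -54.9, 125. ]), array([ 431.5, -116.1,  12
[... 986 characters left out ...]
  48  47
   46  50]
 [141 141 138 141 110  60  56  64  49  90  81  48  49  49  48  52  47  48
   50  47]
 [142 142 140 138 128  85  53  56  52  65  57  46  41  45  47  45  43  47
   47  49]
 [141 143 140 139 138 110  58  52  61  70  46  43  48  44  48  46  38  45
   50  48]
 [143 143 140 140 139 128  81  52  52  54  47  45  38  45  49  45  40  50
   45  47]
 [143 143 141 142 140 142 106  56  45  46  45  43  42  40  49  44  49  47
   47  43]
 [136 145 141 142 139 141 125  73  50  46  46  45  45  43  47  49  48  46
   46  46]
 [120 143 142 141 142 140 141 103  43  46  45  48  46  45  50  48  51  50
   51  44]
 [ 80 138 143 141 141 140 140 123  64  45  46  46  48  47  47  49  50  47
   46  50]]
```

```bash
python3 - <<'E'
import pickle
from h import *
np.set_printoptions(precision=1,suppress=True)
d=pickle.load(open("c0.pkl","rb"));t,s=d["top"],d["side"]
F=lambda u,v,x0,y0,k:((u+.5)/k-.5+x0,(v+.5)/k-.5+y0)
q=lambda pts,z:[atz(t,*F(u,v,330,185,5),z)[:2]*1e3 for u,v in pts]
print("bottom",q([(66,178),(192,325)],0),"top",q([(102,148),(243,300)],.125),"rib far",q([(282,120),(296,133)],.07))
print("rim far",q([(208,63),(343,213)],.015))
yaw=np.radians(130);o=np.array([485,-106,0]);A=np.array([np.cos(yaw),np.sin(yaw),0]);B=np.array([-A[1],A[0],0])
for n,(x,y,z) in dict(b1=(0,55,0),b2=(0,-55,0),t1=(0,55,125),t2=(0,-55,125),rf=(-97,0,70),rn=(-47,0,70),r1=(-104,55,15),r2=(-104,-55,15)).items():
    p=(o+A*x+B*y+[0,0,z])/1e3; u=proj(t,p); print(n,u,"crop",(u-[330,185]+.5)*5-.5, "side",proj(s,p))
# board / stud
for by in(26.4,27.2):
  a=np.radians(by);E=np.array([np.cos(a),np.sin(a),0]);N=np.array([np.sin(a),-np.cos(a),0]);M=np.array([497.5,233,0])
  for z in(172,190,208):print(by,z,"head top,ctr,bottom",[proj(t,(M+9*N+[0,0,z+k])/1e3) for k in(8,0,-8)],"catch",proj(t,(M+6*N+[0,0,z-24])/1e3))
print("stud px at z",[atz(t,224.7,215.5,z)*1e3 for z in(.172,.19,.208)])
for z in(.215,.2,.18,.16,.14):print(z,"lat",(atz(t,224.7,215.5,z)*1e3-M)@E,"front",(atz(t,224.7,215.5,z)*1e3-M)@N)
E
```

```text
bottom [array([522., -73.]), array([ 441.9, -141. ])] top [array([520.4, -72.9]), array([ 446.2, -140.9])] rib far [array([ 544.2, -176.4]), array([ 537.4, -183.5])]
rim far [array([ 584.3, -150. ]), array([ 502.2, -222.2])]
b1 [368.1 249.2] crop [192.5 323.2] side [362.1 216.1]
b2 [341.9 218.3] crop [ 61.6 168.7] side [321.5 216.2]
t1 [378.4 246. ] crop [244.1 306.9] side [368.5 177.1]
t2 [349.1 211.5] crop [ 97.3 134.5] side [324.7 177.3]
rf [387.5 207.4] crop [289.3 114. ] side [339.7 174.9]
rn [373.2 219.5] crop [218.  174.6] side [342.1 184.9]
r1 [397.7 224.4] crop [340.5 199.2] side [356.7 189.6]
r2 [371.2 193.8] crop [208.1  45.8] side [318.7 189.7]
26.4 172 head top,ctr,bottom [array([225.7, 217.5]), array([226.1, 218. ]), array([226.6, 218.5])] catch [226.3 219.9]
26.4 190 head top,ctr,bottom [array([224.7, 216.5]), array([225.1, 216.9]), array([225.6, 217.4])] catch [225.3 218.9]
26.4 208 head top,ctr,bottom [array([223.6, 215.3]), array([224.1, 215.8]), array([224.5, 216.3])] catch [224.3 217.9]
27.2 172 head top,ctr,bottom [array([225.7, 217.5]), array([226.1, 218. ]), array([226.5, 218.4])] catch [226.3 219.9]
27.2 190 head top,ctr,bottom [array([224.6, 216.4]), array([225.1, 216.9]), array([225.5, 217.4])] catch [225.3 218.9]
27.2 208 head top,ctr,bottom [array([223.6, 215.3]), array([224.1, 215.8]), array([224.5, 216.3])] catch [224.3 217.8]
stud px at z [array([507.4, 228.5, 172. ]), array([504.8, 226. , 190. ]), array([502.3, 223.5, 208. ])]
0.215 lat -1.3793743950342143 front 10.992113793618527
0.2 lat 1.4427457074783774 front 10.137938816257732
0.18 lat 5.205572510828812 front 8.999038846443474
0.16 lat 8.968399314178969 front 7.860138876629139
0.14 lat 12.73122611752924 front 6.721238906814831
```

>>> drive_tool --moves '[{"x": 445, "y": -325, "z": 0, "rz": -1.936, "fingers": -1}, {"x": 445, "y": -325, "z": 0, "rz": -1.936, "fingers": -1}, {"x": 445, "y": -325, "z": 0, "rz": -1.936, "fingers": -1}, {"x": 445, "y": -325, "z": 0, "rz": -1.936, "fingers": -1}, {"x": 445, "y": -325, "z": 0, "rz": -1.936, "fingers": -1}, {"x": 445, "y": -325, "z": 0, "rz": -1.936, "fingers": -1}, {"x": 445, "y": -325, "z": 0, "rz": -1.936, "fingers": -1}, {"x": 445, "y": -325, "z": 0, "rz": -1.936, "fingers": -1}, {"x": 445, "y": -325, "z": 0, "rz": -1.936, "fingers": -1}, {"x": 445, "y": -325, "z": 0, "rz": -1.936, "fingers": -1}, {"x": 445, "y": -325, "z": 0, "rz": -1.936, "fingers": -1}, {"x": 445, "y": -325, "z": 0, "rz": -1.936, "fingers": -1}, {"x": 445, "y": -325, "z": 0, "rz": -1.936, "fingers": -1}, {"x": 445, "y": -325, "z": 0, "rz": -1.936, "fingers": -1}]' --force 40

```text
invalid input at $.moves[0]: expected keys x, y, z, rx, ry, rz, fingers
```

>>> drive_tool --moves '[{"x": 445, "y": -325, "z": 0, "rx": 0, "ry": 0, "rz": -1.936, "fingers": -1}, {"x": 445, "y": -325, "z": 0, "rx": 0, "ry": 0, "rz": -1.936, "fingers": -1}, {"x": 445, "y": -325, "z": 0, "rx": 0, "ry": 0, "rz": -1.936, "fingers": -1}, {"x": 445, "y": -325, "z": 0, "rx": 0, "ry": 0, "rz": -1.936, "fingers": -1}, {"x": 445, "y": -325, "z": 0, "rx": 0, "ry": 0, "rz": -1.936, "fingers": -1}, {"x": 445, "y": -325, "z": 0, "rx": 0, "ry": 0, "rz": -1.936, "fingers": -1}, {"x": 445, "y": -325, "z": 0, "rx": 0, "ry": 0, "rz": -1.936, "fingers": -1}, {"x": 445, "y": -325, "z": 0, "rx": 0, "ry": 0, "rz": -1.936, "fingers": -1}, {"x": 445, "y": -325, "z": 0, "rx": 0, "ry": 0, "rz": -1.936, "fingers": -1}, {"x": 445, "y": -325, "z": 0, "rx": 0, "ry": 0, "rz": -1.936, "fingers": -1}, {"x": 445, "y": -325, "z": 0, "rx": 0, "ry": 0, "rz": -1.936, "fingers": -1}, {"x": 445, "y": -325, "z": 0, "rx": 0, "ry": 0, "rz": -1.936, "fingers": -1}, {"x": 445, "y": -325, "z": 0, "rx": 0, "ry": 0, "rz": -1.936, "fingers": -1}]' --force 40

```text
time_s: 1.72
tool_pos: [0.5265, -0.1619, 0.2303]
tool_rot: [-180.0, -0.0, 129.9]
force: [0.5, -0.3, -0.2]
grip_width: 0.0869
grasp_force: 0.0
```

>>> drive_tool --moves '[{"x": 0, "y": 0, "z": 50, "rx": 0, "ry": 0, "rz": 0, "fingers": -1}, {"x": 0, "y": 0, "z": 100, "rx": 0, "ry": 0, "rz": 0, "fingers": -1}, {"x": 0, "y": 0, "z": 140, "rx": 0, "ry": 0, "rz": 0, "fingers": -1}, {"x": 0, "y": 0, "z": 165, "rx": 0, "ry": 0, "rz": 0, "fingers": -1}, {"x": 0, "y": 0, "z": 180, "rx": 0, "ry": 0, "rz": 0, "fingers": -1}, {"x": 0, "y": 0, "z": 189, "rx": 0, "ry": 0, "rz": 0, "fingers": -1}, {"x": 0, "y": 0, "z": 189, "rx": 0, "ry": 0, "rz": 0, "fingers": -1}]' --force 40

```text
time_s: 2.6
tool_pos: [0.5268, -0.1619, 0.0416]
tool_rot: [-180.0, 0.0, 130.0]
force: [0.1, 0.2, 0.3]
grip_width: 0.0869
grasp_force: 0.0
```

```bash
python3 - <<'E'
from cell import vision
import cv2,numpy as np
T=vision.read_camera("top")["image"][:,:,::-1];S=vision.read_camera("side")["image"][:,:,::-1]
f=lambda im,x,y,w,h,W,H:cv2.resize(im[y:y+h,x:x+w],(W,H),interpolation=cv2.INTER_CUBIC)
cv2.imwrite("pics/g1.png",np.hstack([f(T,320,160,100,110,400,440),f(S,290,120,100,110,400,440)]))
E
```

```text
(no output)
```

View pics/g1.png

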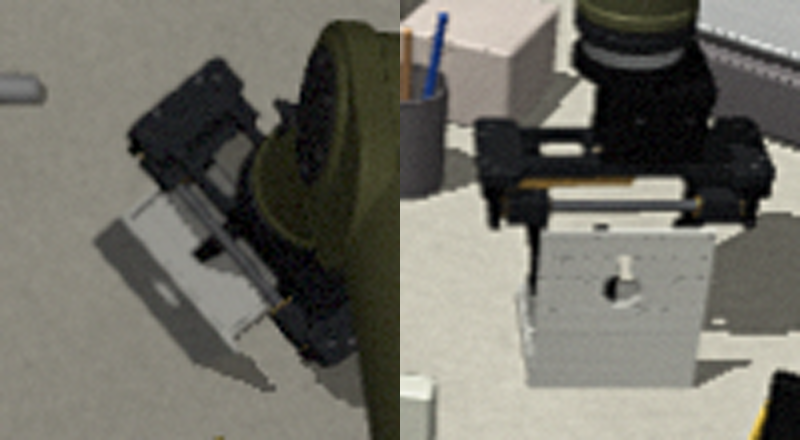

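The gripper straddles the rib squarely (rib end at crop (210,250)), so I close on it.

>>> drive_tool --moves '[{"x": 0, "y": 0, "z": 0, "rx": 0, "ry": 0, "rz": 0, "fingers": 1}, {"x": 0, "y": 0, "z": 0, "rx": 0, "ry": 0, "rz": 0, "fingers": 1}, {"x": 0, "y": 0, "z": 0, "rx": 0, "ry": 0, "rz": 0, "fingers": 1}, {"x": 0, "y": 0, "z": 0, "rx": 0, "ry": 0, "rz": 0, "fingers": 1}, {"x": 0, "y": 0, "z": 0, "rx": 0, "ry": 0, "rz": 0, "fingers": 1}, {"x": 0, "y": 0, "z": 0, "rx": 0, "ry": 0, "rz": 0, "fingers": 1}, {"x": 0, "y": 0, "z": 0, "rx": 0, "ry": 0, "rz": 0, "fingers": 1}, {"x": 0, "y": 0, "z": 0, "rx": 0, "ry": 0, "rz": 0, "fingers": 1}]' --force 45

```text
time_s: 3.7
tool_pos: [0.5268, -0.1617, 0.0415]
tool_rot: [180.0, 0.0, 130.0]
force: [1.4, 0.4, -0.8]
grip_width: 0.0151
grasp_force: 0.4
```

>>> drive_tool --moves '[{"x": 0, "y": 0, "z": 0, "rx": 0, "ry": 0, "rz": 0, "fingers": 1}, {"x": 0, "y": 0, "z": 0, "rx": 0, "ry": 0, "rz": 0, "fingers": 1}, {"x": 0, "y": 0, "z": 0, "rx": 0, "ry": 0, "rz": 0, "fingers": 1}, {"x": 0, "y": 0, "z": 0, "rx": 0, "ry": 0, "rz": 0, "fingers": 1}]' --force 45

```text
time_s: 4.2
tool_pos: [0.5268, -0.1617, 0.0415]
tool_rot: [180.0, 0.0, 130.0]
force: [0.8, 2.2, -0.6]
grip_width: 0.0116
grasp_force: 45.0
```

>>> drive_tool --moves '[{"x": 0, "y": 0, "z": -15, "rx": 0, "ry": 0, "rz": 0, "fingers": 1}, {"x": 0, "y": 0, "z": -40, "rx": 0, "ry": 0, "rz": 0, "fingers": 1}, {"x": 0, "y": 0, "z": -60, "rx": 0, "ry": 0, "rz": 0, "fingers": 1}, {"x": 0, "y": 20, "z": -60, "rx": 0, "ry": 0, "rz": 0.06, "fingers": 1}, {"x": 20, "y": 50, "z": -60, "rx": 0, "ry": 0, "rz": 0.12, "fingers": 1}, {"x": 50, "y": 80, "z": -60, "rx": 0, "ry": 0, "rz": 0.18, "fingers": 1}, {"x": 80, "y": 110, "z": -60, "rx": 0, "ry": 0, "rz": 0.234, "fingers": 1}, {"x": 110, "y": 140, "z": -60, "rx": 0, "ry": 0, "rz": 0.234, "fingers": 1}, {"x": 140, "y": 165, "z": -60, "rx": 0, "ry": 0, "rz": 0.234, "fingers": 1}, {"x": 165, "y": 185, "z": -60, "rx": 0, "ry": 0, "rz": 0.234, "fingers": 1}, {"x": 190, "y": 197, "z": -60, "rx": 0, "ry": 0, "rz": 0.234, "fingers": 1}, {"x": 207, "y": 204, "z": -60, "rx": 0, "ry": 0, "rz": 0.234, "fingers": 1}, {"x": 207, "y": 204, "z": -60, "rx": 0, "ry": 0, "rz": 0.234, "fingers": 1}, {"x": 207, "y": 204, "z": -60, "rx": 0, "ry": 0, "rz": 0.234, "fingers": 1}]' --force 45

```text
time_s: 5.95
tool_pos: [0.5504, 0.126, 0.1015]
tool_rot: [-180.0, 0.1, 116.5]
force: [1.1, -0.5, -2.7]
grip_width: 0.0118
grasp_force: 45.0
```

```bash
python3 - <<'E'
from cell import vision,sensors
import cv2,numpy as np,pickle
o=sensors.get_obs();print(o["tool_pos"],o["force"],o["wrist_torque"],o["tool_rot"])
a,b=vision.read_camera("top"),vision.read_camera("side");pickle.dump({"top":a,"side":b},open("c1.pkl","wb"))
T=a["image"][:,:,::-1];S=b["image"][:,:,::-1]
f=lambda im,x,y,w,h,W,H:cv2.resize(im[y:y+h,x:x+w],(W,H),interpolation=cv2.INTER_CUBIC)
cv2.imwrite("pics/g2.png",np.hstack([f(T,185,165,110,120,440,480),f(S,190,110,90,120,360,480)]))
E
```

```text
[0.55043722 0.12602405 0.10154712] [ 1.08151299 -0.46990299 -2.66255998] [-0.08965732 -0.15672346 -0.03568371] [-1.79971688e+02  7.98672741e-02  1.16487096e+02]
```

View pics/g2.png

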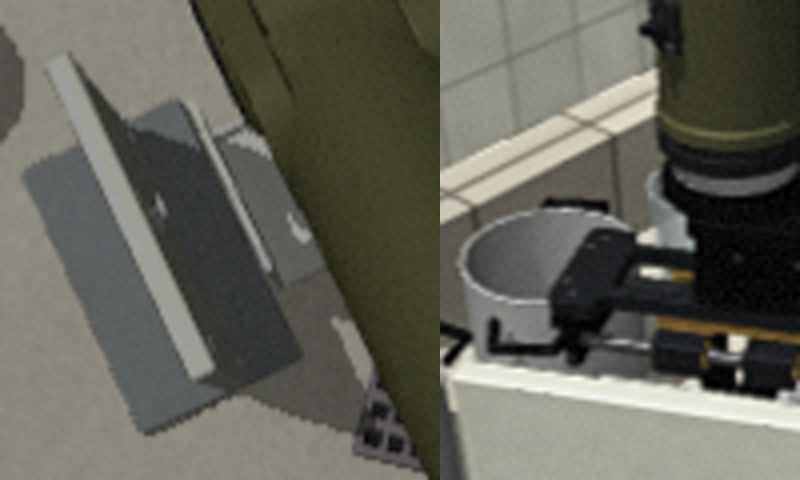

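Plate top edge runs crop (190,104)→(270,272), almost parallel to the board's face edge (72,55)→(213,370); stud at (160,207). Nothing touched.

```bash
python3 - <<'E'
import pickle
from h import *
np.set_printoptions(precision=1,suppress=True)
t=pickle.load(open("c1.pkl","rb"))["top"];I=t["image"].astype(int);g=I.mean(2)
def edge(m,z,x0,x1,y0,y1):
    ys,xs=np.nonzero(m[y0:y1,x0:x1]);P=np.array([atz(t,x+x0,y+y0,z)[:2]*1e3 for x,y in zip(xs,ys)])
    vx,vy,cx,cy=cv2.fitLine(P.astype(np.float32),cv2.DIST_HUBER,0,.01,.01).ravel();v=np.array([vx,vy])*np.sign(vx)
    s=(P-[cx,cy])@v;w=(P-[cx,cy])@[v[1],-v[0]]
    return len(P),np.degrees(np.arctan2(v[1],v[0])),np.array([cx,cy])+v*(s.min()+s.max())/2,s.max()-s.min(),w.max()-w.min()
mb=g>125;mb2=np.zeros_like(mb);mb2[170:265,190:242]=mb[170:265,190:242]
n,l,st,_=cv2.connectedComponentsWithStats(mb2.astype(np.uint8));k=1+np.argmax(st[1:,4]);print("board",edge(l==k,.225,0,560,0,420))
for r in range(186,240,4): print(r,g[r,226:262].astype(int))
E
```

```text
board (1657, np.float32(18.614048), array([508.9, 236.4]), np.float64(221.65305931121557), np.float64(121.3432937081553))
186 [134 135 133 135 134 135 138 135 133 133 127 133 134 137 131  86  21  34
  47  39  61  65  65  66  67  66  66  67  67  67  49  31  56  55  52  59]
190 [118 102 105  92 111 137 152 147 136 137 137 136 136 136 133 135 131  79
  31  36  43  38  67  67  67  65  66  63  61  64  62  62  50  54  53  54]
194 [ 96  94  96  99 100  84  73 123 154 139 119 134 134 131 132 133 131 132
 136 113  41  35  37  49  67  64  58  61  60  59  59  58  52  48  54  56]
198 [ 96  95  98  97  97  94  98  71  78 136 155 109 130 128 123  94  77  85
 128 128 153 127 128  65  40  47  58  55  54  51  50  51  52  48  53  53]
202 [ 54  51  50  54  55  51  53  54  79  54  73 142 152  86  82  91  88  91
  88  87  85  92 129 133 153 150  87  44  46  50  48  48  43  51  45  51]
206 [ 56  53  56  55  51  49  53  54  55  55  51  59  79 141 153  86  82  93
  91  92  88  88  90  87  88  88  90  84  46  43  43  42  42  39  44  48]
210 [ 55  52  54  58  53  53  55  54  56  57  56  57  57  57  82 141 155
[... 435 characters left out ...]
53  50  54  54  54  53
  50  52 105 157 133  66  92  90  94  91  90  91  90 102 155 155 128 125]
226 [ 52  51  49  51  52  54  53  53  54  57  53  50  51  52  51  55  52  58
  51  53  51  64 107 152 109  78  93  94  92  90  88  96  92  93  90  90]
230 [101  53  48  49  52  49  52  55  48  53  55  57  53  53  49  54  55  50
  55  51  57  54  54  64 123 155 106  76  90  91  92  92  90  92  90  91]
234 [154 142  89  53  50  54  50  49  53  55  56  54  54  55  55  52  56  56
  53  54  50  57  57  51  54  68  69  56  58  86  91  94  91  83  77  71]
238 [153 154 154 139  82  53  52  53  55  54  53  51  57  52  53  55  52  49
  55  53  52  54  52  51  57  58  50  70  75  78  79  81  75  79  75  79]
```

```bash
cat >>h.py <<'E'
def edge(t,m,z,y0,y1,fx0,fx1):
    P=np.array([atz(t,x,y,z)[:2]*1e3 for y in range(y0,y1) for x in range(fx0(y),fx1(y)) if m[y,x]])
    vx,vy,cx,cy=cv2.fitLine(P.astype(np.float32),cv2.DIST_HUBER,0,.01,.01).ravel();v=np.array([vx,vy])*np.sign(vx)
    s=(P-[cx,cy])@v;w=(P-[cx,cy])@[v[1],-v[0]]
    return len(P),np.degrees(np.arctan2(v[1],v[0])),np.array([cx,cy])+v*(s.min()+s.max())/2,v,s.max()-s.min(),np.percentile(w,[2,98])
E
python3 - <<'E'
import pickle
from h import *
np.set_printoptions(precision=2,suppress=True)
t=pickle.load(open("c1.pkl","rb"))["top"];g=t["image"].astype(int).mean(2)
L=lambda r:237.5+(r-202)*.475
B=lambda r:201+(r-178)*.447  # board front edge approx
b=edge(t,g>143,.225,174,264,lambda r:int(B(r)-12),lambda r:int(B(r)+6));print(b)
p=edge(t,g>118,.1853,188,236,lambda r:int(L(r)-3),lambda r:int(L(r)+4));print(p)
n=np.array([b[3][1],-b[3][0]]);print("rel: front",(p[2]-b[2])@n,"lat",(p[2]-b[2])@b[3])
E
```

```text
(480, np.float32(26.737528), array([494.62, 239.68]), array([0.89, 0.45], dtype=float32), np.float64(195.0825401159991), array([-5.87,  5.83]))
(111, np.float32(26.244278), array([521.15, 189.06]), array([0.9 , 0.44], dtype=float32), np.float64(118.81939929485546), array([-6.65,  5.05]))
rel: front 57.14365279149568 lat 0.9234534604344804
```

```bash
python3 - <<'E'
import pickle
from h import *
np.set_printoptions(precision=2,suppress=True)
t=pickle.load(open("c1.pkl","rb"))["top"];g=t["image"].astype(np.float32).mean(2)
def prof(c,v,z,ss):
    n=np.array([v[1],-v[0]]);out=[]
    for s in ss:
        u=[proj(t,[*((c+v*s+n*k)/1e3),z]) for k in(-2,-1,0,1,2)]
        out.append(np.mean([cv2.getRectSubPix(g,(1,1),tuple(map(float,q)))[0,0] for q in u]))
    return np.array(out)
v=np.array([np.cos(np.radians(26.6)),np.sin(np.radians(26.6))])
for nm,c,z,h in(("plate",np.array([521.15,189.06]),.1853,55),("board",np.array([494.62,239.68]),.225,100)):
    for sg in(-1,1):
        ss=np.arange(h-10,h+11,2.);print(nm,sg,ss,prof(c,v*1.0,z,ss*sg))
E
```

```text
plate -1 [45. 47. 49. 51. 53. 55. 57. 59. 61. 63. 65.] [125.96 126.48 126.42 125.69 129.07 128.35 124.32 104.22  70.44  61.78
  61.84]
plate 1 [45. 47. 49. 51. 53. 55. 57. 59. 61. 63. 65.] [143.   146.67 146.59 142.98 137.59 136.82 136.69 135.31 134.82 134.53
 134.56]
board -1 [ 90.  92.  94.  96.  98. 100. 102. 104. 106. 108. 110.] [154.3  154.22 154.95 153.21 137.81  97.33  65.79  66.42  79.6   87.55
  91.93]
board 1 [ 90.  92.  94.  96.  98. 100. 102. 104. 106. 108. 110.] [154.6  155.28 154.47 152.08 143.44 134.36 134.06 136.19 138.06 137.11
 136.36]
```

>>> drive_tool --moves '[{"x": 15, "y": 1.5, "z": 0, "rx": 0, "ry": 0, "rz": 0, "fingers": 1}, {"x": 30, "y": 1.5, "z": 0, "rx": 0, "ry": 0, "rz": 0, "fingers": 1}, {"x": 30, "y": 1.5, "z": 20, "rx": 0, "ry": 0, "rz": 0, "fingers": 1}, {"x": 30, "y": 1.5, "z": 35, "rx": 0, "ry": 0, "rz": 0, "fingers": 1}, {"x": 30, "y": 1.5, "z": 41, "rx": 0, "ry": 0, "rz": 0, "fingers": 1}, {"x": 33, "y": 1.5, "z": 41, "rx": 0, "ry": 0, "rz": 0, "fingers": 1}, {"x": 36, "y": 1.5, "z": 41, "rx": 0, "ry": 0, "rz": 0, "fingers": 1}, {"x": 38, "y": 1.5, "z": 41, "rx": 0, "ry": 0, "rz": 0, "fingers": 1}, {"x": 38, "y": 1.5, "z": 41, "rx": 0, "ry": 0, "rz": 0, "fingers": 1}]' --force 45

```text
time_s: 7.18
tool_pos: [0.5345, 0.1629, 0.061]
tool_rot: [180.0, 0.0, 116.6]
force: [0.3, 0.7, -3.2]
grip_width: 0.0121
grasp_force: 45.0
```

>>> drive_tool --moves '[{"x": 1, "y": 0, "z": 0, "rx": 0, "ry": 0, "rz": 0, "fingers": 1}, {"x": 2, "y": 0, "z": 0, "rx": 0, "ry": 0, "rz": 0, "fingers": 1}, {"x": 3, "y": 0, "z": 0, "rx": 0, "ry": 0, "rz": 0, "fingers": 1}]'

```text
time_s: 7.55
tool_pos: [0.5329, 0.1652, 0.0605]
tool_rot: [-180.0, 0.0, 116.6]
force: [0.6, -0.3, -2.7]
grip_width: 0.0116
grasp_force: 45.0
```

>>> drive_tool --moves '[{"x": 1, "y": 0, "z": 0, "rx": 0, "ry": 0, "rz": 0, "fingers": 1}, {"x": 2, "y": 0, "z": 0, "rx": 0, "ry": 0, "rz": 0, "fingers": 1}]'

```text
time_s: 7.8
tool_pos: [0.532, 0.167, 0.0605]
tool_rot: [-180.0, 0.0, 116.6]
force: [0.4, 0.2, -3.0]
grip_width: 0.0116
grasp_force: 45.0
```

>>> drive_tool --moves '[{"x": 1, "y": 0, "z": 0, "rx": 0, "ry": 0, "rz": 0, "fingers": 1}, {"x": 1, "y": 0, "z": 0, "rx": 0, "ry": 0, "rz": 0, "fingers": 1}]'

```text
time_s: 8.05
tool_pos: [0.5316, 0.168, 0.0605]
tool_rot: [-180.0, 0.0, 116.6]
force: [0.1, -0.9, -3.1]
grip_width: 0.0117
grasp_force: 45.0
```

>>> drive_tool --moves '[{"x": 1, "y": 0, "z": 0, "rx": 0, "ry": 0, "rz": 0, "fingers": 1}, {"x": 1, "y": 0, "z": 0, "rx": 0, "ry": 0, "rz": 0, "fingers": 1}]'

```text
time_s: 8.3
tool_pos: [0.5314, 0.1684, 0.0605]
tool_rot: [180.0, 0.0, 116.6]
force: [0.0, -1.4, -4.0]
grip_width: 0.0114
grasp_force: 45.0
```

>>> drive_tool --moves '[{"x": 1, "y": 0, "z": 0, "rx": 0, "ry": 0, "rz": 0, "fingers": 1}, {"x": 1, "y": 0, "z": 0, "rx": 0, "ry": 0, "rz": 0, "fingers": 1}, {"x": 1, "y": 0, "z": 0, "rx": 0, "ry": 0, "rz": 0, "fingers": 1}]'

```text
time_s: 8.68
tool_pos: [0.5315, 0.1687, 0.0605]
tool_rot: [180.0, 0.1, 116.5]
force: [3.3, -3.2, -4.7]
grip_width: 0.012
grasp_force: 45.0
```

>>> drive_tool --moves '[{"x": -5, "y": 0, "z": 0, "rx": 0, "ry": 0, "rz": 0, "fingers": 1}, {"x": -10, "y": 0, "z": 0, "rx": 0, "ry": 0, "rz": 0, "fingers": 1}, {"x": -10, "y": 0, "z": -8, "rx": 0, "ry": 0, "rz": 0, "fingers": 1}, {"x": -10, "y": 0, "z": -15, "rx": 0, "ry": 0, "rz": 0, "fingers": 1}, {"x": -10, "y": 0, "z": -18, "rx": 0, "ry": 0, "rz": 0, "fingers": 1}, {"x": -10, "y": 0, "z": -18, "rx": 0, "ry": 0, "rz": 0, "fingers": 1}]'

```text
time_s: 9.43
tool_pos: [0.5354, 0.161, 0.079]
tool_rot: [180.0, 0.0, 116.6]
force: [0.4, -0.8, -3.0]
grip_width: 0.0117
grasp_force: 45.0
```

>>> drive_tool --moves '[{"x": 0, "y": 0, "z": -2, "rx": 0, "ry": 0, "rz": 0, "fingers": 1}, {"x": 0, "y": 0, "z": -4, "rx": 0, "ry": 0, "rz": 0, "fingers": 1}, {"x": 0, "y": 0, "z": -5, "rx": 0, "ry": 0, "rz": 0, "fingers": 1}, {"x": 0, "y": 0, "z": -5, "rx": 0, "ry": 0, "rz": 0, "fingers": 1}]'

```text
time_s: 9.93
tool_pos: [0.5353, 0.1608, 0.0836]
tool_rot: [180.0, 0.0, 116.6]
force: [-0.6, 0.1, -3.0]
grip_width: 0.0117
grasp_force: 45.0
```

>>> drive_tool --moves '[{"x": 0, "y": 0, "z": -2, "rx": 0, "ry": 0, "rz": 0, "fingers": 1}, {"x": 0, "y": 0, "z": -4, "rx": 0, "ry": 0, "rz": 0, "fingers": 1}, {"x": 0, "y": 0, "z": -5, "rx": 0, "ry": 0, "rz": 0, "fingers": 1}, {"x": 0, "y": 0, "z": -5, "rx": 0, "ry": 0, "rz": 0, "fingers": 1}]'

```text
time_s: 10.42
tool_pos: [0.5353, 0.1607, 0.0887]
tool_rot: [180.0, 0.0, 116.6]
force: [-0.3, 0.2, -3.5]
grip_width: 0.0116
grasp_force: 45.0
```

>>> drive_tool --moves '[{"x": 0, "y": 0, "z": -2, "rx": 0, "ry": 0, "rz": 0, "fingers": 1}, {"x": 0, "y": 0, "z": -4, "rx": 0, "ry": 0, "rz": 0, "fingers": 1}, {"x": 0, "y": 0, "z": -5, "rx": 0, "ry": 0, "rz": 0, "fingers": 1}, {"x": 0, "y": 0, "z": -5, "rx": 0, "ry": 0, "rz": 0, "fingers": 1}]'

```text
time_s: 10.92
tool_pos: [0.5353, 0.1608, 0.0937]
tool_rot: [180.0, 0.0, 116.6]
force: [-0.1, 1.1, -2.7]
grip_width: 0.0116
grasp_force: 45.0
```

>>> drive_tool --moves '[{"x": 0, "y": 0, "z": -2, "rx": 0, "ry": 0, "rz": 0, "fingers": 1}, {"x": 0, "y": 0, "z": -4, "rx": 0, "ry": 0, "rz": 0, "fingers": 1}, {"x": 0, "y": 0, "z": -5, "rx": 0, "ry": 0, "rz": 0, "fingers": 1}, {"x": 0, "y": 0, "z": -5, "rx": 0, "ry": 0, "rz": 0, "fingers": 1}]'

```text
time_s: 11.42
tool_pos: [0.5353, 0.1608, 0.0986]
tool_rot: [180.0, 0.0, 116.6]
force: [-0.7, -0.6, -3.3]
grip_width: 0.0116
grasp_force: 45.0
```

>>> drive_tool --moves '[{"x": 0, "y": 0, "z": -2, "rx": 0, "ry": 0, "rz": 0, "fingers": 1}, {"x": 0, "y": 0, "z": -4, "rx": 0, "ry": 0, "rz": 0, "fingers": 1}, {"x": 0, "y": 0, "z": -5, "rx": 0, "ry": 0, "rz": 0, "fingers": 1}, {"x": 0, "y": 0, "z": -5, "rx": 0, "ry": 0, "rz": 0, "fingers": 1}]'

```text
time_s: 11.92
tool_pos: [0.5353, 0.1608, 0.1036]
tool_rot: [180.0, 0.0, 116.6]
force: [-0.7, -0.3, -2.4]
grip_width: 0.0118
grasp_force: 45.0
```

>>> drive_tool --moves '[{"x": 0, "y": 0, "z": -2, "rx": 0, "ry": 0, "rz": 0, "fingers": 1}, {"x": 0, "y": 0, "z": -4, "rx": 0, "ry": 0, "rz": 0, "fingers": 1}, {"x": 0, "y": 0, "z": -5, "rx": 0, "ry": 0, "rz": 0, "fingers": 1}, {"x": 0, "y": 0, "z": -5, "rx": 0, "ry": 0, "rz": 0, "fingers": 1}]'

```text
time_s: 12.42
tool_pos: [0.5351, 0.1594, 0.1076]
tool_rot: [-179.9, 0.1, 116.5]
force: [2.6, -3.3, -13.2]
grip_width: 0.0115
grasp_force: 45.0
```

>>> drive_tool --moves '[{"x": 0, "y": 0, "z": 3, "rx": 0, "ry": 0, "rz": 0, "fingers": 1}, {"x": -8, "y": 0, "z": 3, "rx": 0, "ry": 0, "rz": 0, "fingers": 1}, {"x": -12, "y": 0, "z": 0, "rx": 0, "ry": 0, "rz": 0, "fingers": 1}, {"x": -12, "y": 0, "z": -20, "rx": 0, "ry": 0, "rz": 0, "fingers": 1}, {"x": -12, "y": 0, "z": -40, "rx": 0, "ry": 0, "rz": 0, "fingers": 1}, {"x": -12, "y": 0, "z": -51, "rx": 0, "ry": 0, "rz": 0, "fingers": 1}, {"x": -12, "y": 0, "z": -51, "rx": 0, "ry": 0, "rz": 0, "fingers": 1}, {"x": -12, "y": 0, "z": -51, "rx": 0, "ry": 0, "rz": 0, "fingers": 1}]'

```text
time_s: 13.42
tool_pos: [0.5402, 0.1498, 0.1591]
tool_rot: [-179.9, 0.0, 116.6]
force: [0.5, 0.0, -2.2]
grip_width: 0.0115
grasp_force: 45.0
```

```bash
python3 - <<'E'
from cell import vision,sensors
import cv2,numpy as np,pickle
o=sensors.get_obs();print(o["tool_pos"],o["force"],o["wrist_torque"],o["tool_rot"])
a=vision.read_camera("top");pickle.dump({"top":a},open("c2.pkl","wb"))
T=a["image"][:,:,::-1]
cv2.imwrite("pics/g3.png",cv2.resize(T[165:275,180:280],(600,600*110//100)[:2],interpolation=cv2.INTER_CUBIC)[:600])
E
```

```text
[0.54016858 0.14984949 0.15910033] [ 0.4740933   0.03885896 -2.20085951] [-0.00335825 -0.1167721  -0.05152382] [-1.79947657e+02  3.69392232e-03  1.16593513e+02]
```

View pics/g3.png

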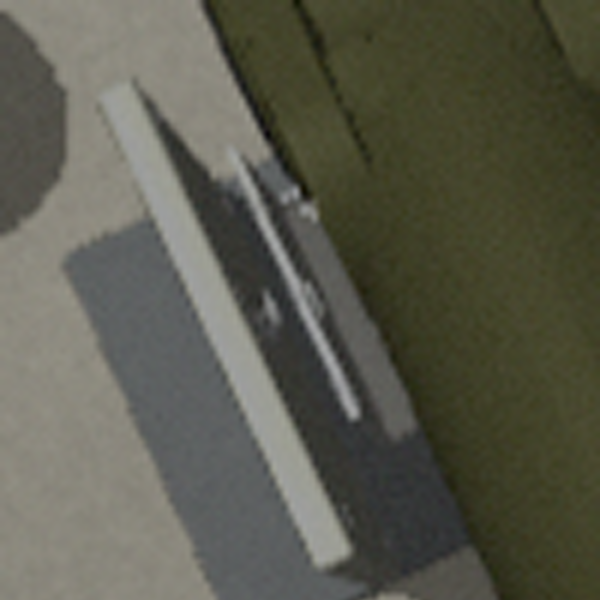

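Plate's top edge runs crop (233,150)→(355,418), parallel to the board and clear of the stud head at (268,312). I check lateral alignment in numbers.

```bash
python3 - <<'E'
import pickle
from h import *
np.set_printoptions(precision=1,suppress=True)
t=pickle.load(open("c2.pkl","rb"))["top"];g=t["image"].astype(np.float32).mean(2)
L=lambda r:180+(233+(r-165-25)*6*.455)/6
B=lambda r:201+(r-178)*.447
p=edge(t,g>100,.2426,191,234,lambda r:int(L(r)-3),lambda r:int(L(r)+4));print(p)
b=edge(t,g>143,.225,174,264,lambda r:int(B(r)-12),lambda r:int(B(r)+6));print(b)
v=b[3];n=np.array([v[1],-v[0]])
def prof(c,z,ss):
    return np.array([np.mean([cv2.getRectSubPix(g,(1,1),tuple(map(float,proj(t,[*((c+v*s+n*k)/1e3),z]))))[0,0] for k in(-1,0,1)]) for s in ss])
for sg in(-1,1):
    ss=np.arange(47,66,1.5);print(sg,ss,prof(p[2],.2426,ss*sg))
print("rel front",(p[2]-b[2])@n,"lat",(p[2]-b[2])@v)
M=np.array([498.2,232.5]);print("tcp lat",(np.array([540.2,149.8])-M)@v)
E
```

```text
(114, np.float32(27.015408), array([506.6, 211.3]), array([0.9, 0.5], dtype=float32), np.float64(106.12463507199914), array([-5. ,  4.9]))
(482, np.float32(26.748774), array([494.6, 239.7]), array([0.9, 0.5], dtype=float32), np.float64(195.0817783787657), array([-5.9,  5.8]))
-1 [47.  48.5 50.  51.5 53.  54.5 56.  57.5 59.  60.5 62.  63.5 65. ] [142.1 140.8 142.1 141.1 139.2 116.8  81.   55.4  56.1  56.6  53.7  53.1
  50.8]
1 [47.  48.5 50.  51.5 53.  54.5 56.  57.5 59.  60.5 62.  63.5 65. ] [147.  149.2 151.7 151.5 149.4 144.4 138.9 134.1 134.2 134.4 134.2 133.4
 133.8]
rel front 30.768258186879006 lat -2.110695153473451
tcp lat 0.2839572459459853
```

>>> drive_tool --moves '[{"x": 5, "y": 1.5, "z": 0, "rx": 0, "ry": 0, "rz": 0, "fingers": 1}, {"x": 8, "y": 1.5, "z": 0, "rx": 0, "ry": 0, "rz": 0, "fingers": 1}, {"x": 10, "y": 1.5, "z": 0, "rx": 0, "ry": 0, "rz": 0, "fingers": 1}, {"x": 12, "y": 1.5, "z": 0, "rx": 0, "ry": 0, "rz": 0, "fingers": 1}, {"x": 12, "y": 1.5, "z": 0, "rx": 0, "ry": 0, "rz": 0, "fingers": 1}]'

```text
time_s: 14.1
tool_pos: [0.5364, 0.1616, 0.1595]
tool_rot: [-180.0, 0.0, 116.6]
force: [-0.0, 0.3, -2.9]
grip_width: 0.0116
grasp_force: 45.0
```

>>> drive_tool --moves '[{"x": 1.5, "y": 0, "z": 0, "rx": 0, "ry": 0, "rz": 0, "fingers": 1}, {"x": 3, "y": 0, "z": 0, "rx": 0, "ry": 0, "rz": 0, "fingers": 1}, {"x": 4, "y": 0, "z": 0, "rx": 0, "ry": 0, "rz": 0, "fingers": 1}, {"x": 4, "y": 0, "z": 0, "rx": 0, "ry": 0, "rz": 0, "fingers": 1}]'

```text
time_s: 14.6
tool_pos: [0.5352, 0.164, 0.1596]
tool_rot: [-180.0, 0.1, 116.5]
force: [0.5, -3.0, -2.9]
grip_width: 0.0116
grasp_force: 45.0
```

>>> drive_tool --moves '[{"x": 1.5, "y": 0, "z": 0, "rx": 0, "ry": 0, "rz": 0, "fingers": 1}, {"x": 3, "y": 0, "z": 0, "rx": 0, "ry": 0, "rz": 0, "fingers": 1}, {"x": 4.5, "y": 0, "z": 0, "rx": 0, "ry": 0, "rz": 0, "fingers": 1}, {"x": 5, "y": 0, "z": 0, "rx": 0, "ry": 0, "rz": 0, "fingers": 1}, {"x": 5, "y": 0, "z": 0, "rx": 0, "ry": 0, "rz": 0, "fingers": 1}]'

```text
time_s: 15.22
tool_pos: [0.5329, 0.1687, 0.1595]
tool_rot: [-180.0, 0.1, 116.6]
force: [3.2, -4.3, -3.1]
grip_width: 0.0116
grasp_force: 45.0
```

>>> drive_tool --moves '[{"x": 0, "y": 0, "z": 2, "rx": 0, "ry": 0, "rz": 0, "fingers": 1}, {"x": 0, "y": 0, "z": 4, "rx": 0, "ry": 0, "rz": 0, "fingers": 1}, {"x": 0, "y": 0, "z": 6, "rx": 0, "ry": 0, "rz": 0, "fingers": 1}, {"x": 0, "y": 0, "z": 8, "rx": 0, "ry": 0, "rz": 0, "fingers": 1}, {"x": 0, "y": 0, "z": 9, "rx": 0, "ry": 0, "rz": 0, "fingers": 1}, {"x": 0, "y": 0, "z": 10, "rx": 0, "ry": 0, "rz": 0, "fingers": 1}, {"x": 0, "y": 0, "z": 10, "rx": 0, "ry": 0, "rz": 0, "fingers": 1}]'

```text
time_s: 16.1
tool_pos: [0.5333, 0.1691, 0.1501]
tool_rot: [179.9, 0.1, 116.5]
force: [2.2, -5.2, -0.4]
grip_width: 0.0119
grasp_force: 45.0
```

>>> drive_tool --moves '[{"x": 0, "y": 0, "z": 1.5, "rx": 0, "ry": 0, "rz": 0, "fingers": 1}, {"x": 0, "y": 0, "z": 3, "rx": 0, "ry": 0, "rz": 0, "fingers": 1}, {"x": 0, "y": 0, "z": 4, "rx": 0, "ry": 0, "rz": 0, "fingers": 1}, {"x": 0, "y": 0, "z": 4, "rx": 0, "ry": 0, "rz": 0, "fingers": 1}]'

```text
time_s: 16.6
tool_pos: [0.5334, 0.1691, 0.1462]
tool_rot: [179.9, 0.1, 116.5]
force: [3.1, -4.0, -0.9]
grip_width: 0.0117
grasp_force: 45.0
```

Slot entered (13 mm down, no extra resistance). Continue.

>>> drive_tool --moves '[{"x": 0, "y": 0, "z": 1.5, "rx": 0, "ry": 0, "rz": 0, "fingers": 1}, {"x": 0, "y": 0, "z": 3, "rx": 0, "ry": 0, "rz": 0, "fingers": 1}, {"x": 0, "y": 0, "z": 4.5, "rx": 0, "ry": 0, "rz": 0, "fingers": 1}, {"x": 0, "y": 0, "z": 6, "rx": 0, "ry": 0, "rz": 0, "fingers": 1}, {"x": 0, "y": 0, "z": 7, "rx": 0, "ry": 0, "rz": 0, "fingers": 1}, {"x": 0, "y": 0, "z": 7, "rx": 0, "ry": 0, "rz": 0, "fingers": 1}]'

```text
time_s: 17.35
tool_pos: [0.5334, 0.1691, 0.1392]
tool_rot: [179.9, 0.1, 116.6]
force: [3.4, -5.3, -1.0]
grip_width: 0.0116
grasp_force: 45.0
```

>>> drive_tool --moves '[{"x": 0, "y": 0, "z": 1, "rx": 0, "ry": 0, "rz": 0, "fingers": 1}, {"x": 0, "y": 0, "z": 2, "rx": 0, "ry": 0, "rz": 0, "fingers": 1}, {"x": 0, "y": 0, "z": 2, "rx": 0, "ry": 0, "rz": 0, "fingers": 1}]'

```text
time_s: 17.73
tool_pos: [0.5328, 0.1695, 0.1367]
tool_rot: [180.0, 0.0, 116.6]
force: [2.7, -3.9, -1.2]
grip_width: 0.0114
grasp_force: 45.0
```

>>> drive_tool --moves '[{"x": 0, "y": 0, "z": 1, "rx": 0, "ry": 0, "rz": 0, "fingers": 1}, {"x": 0, "y": 0, "z": 1, "rx": 0, "ry": 0, "rz": 0, "fingers": 1}]'

```text
time_s: 17.98
tool_pos: [0.5327, 0.1694, 0.1356]
tool_rot: [180.0, 0.0, 116.6]
force: [2.7, -4.9, -0.9]
grip_width: 0.0117
grasp_force: 45.0
```

>>> drive_tool --moves '[{"x": 0, "y": 0, "z": 1, "rx": 0, "ry": 0, "rz": 0, "fingers": 1}, {"x": 0, "y": 0, "z": 1, "rx": 0, "ry": 0, "rz": 0, "fingers": 1}]'

```text
time_s: 18.23
tool_pos: [0.5326, 0.1694, 0.1345]
tool_rot: [180.0, 0.0, 116.6]
force: [2.2, -4.5, -0.8]
grip_width: 0.0113
grasp_force: 45.0
```

>>> drive_tool --moves '[{"x": 0, "y": 0, "z": 1, "rx": 0, "ry": 0, "rz": 0, "fingers": 1}, {"x": 0, "y": 0, "z": 1, "rx": 0, "ry": 0, "rz": 0, "fingers": 1}]'

```text
time_s: 18.48
tool_pos: [0.5326, 0.1694, 0.1335]
tool_rot: [-180.0, 0.0, 116.6]
force: [2.5, -4.2, -0.4]
grip_width: 0.0119
grasp_force: 45.0
```

>>> drive_tool --moves '[{"x": 0, "y": 0, "z": 1, "rx": 0, "ry": 0, "rz": 0, "fingers": 1}, {"x": 0, "y": 0, "z": 1, "rx": 0, "ry": 0, "rz": 0, "fingers": 1}]'

```text
time_s: 18.73
tool_pos: [0.5327, 0.1695, 0.1331]
tool_rot: [180.0, 0.0, 116.6]
force: [1.4, -4.8, 3.2]
grip_width: 0.0114
grasp_force: 45.0
```

>>> drive_tool --moves '[{"x": 0, "y": 0, "z": 0.6, "rx": 0, "ry": 0, "rz": 0, "fingers": 1}, {"x": 0, "y": 0, "z": 0.6, "rx": 0, "ry": 0, "rz": 0, "fingers": 1}, {"x": 0, "y": 0, "z": 0.6, "rx": 0, "ry": 0, "rz": 0, "fingers": 1}]'

```text
time_s: 19.1
tool_pos: [0.5328, 0.1695, 0.133]
tool_rot: [180.0, 0.0, 116.6]
force: [0.2, -6.4, 5.2]
grip_width: 0.0118
grasp_force: 45.0
```

>>> drive_tool --moves '[{"x": -1, "y": 0, "z": -0.3, "rx": 0, "ry": 0, "rz": 0, "fingers": 1}, {"x": -2, "y": 0, "z": -0.3, "rx": 0, "ry": 0, "rz": 0, "fingers": 1}, {"x": -2.5, "y": 0, "z": -0.3, "rx": 0, "ry": 0, "rz": 0, "fingers": 1}, {"x": -2.5, "y": 0, "z": -0.3, "rx": 0, "ry": 0, "rz": 0, "fingers": 1}]'

```text
time_s: 19.6
tool_pos: [0.5329, 0.1695, 0.1329]
tool_rot: [180.0, -0.1, 116.7]
force: [-1.7, -1.3, 4.7]
grip_width: 0.0117
grasp_force: 45.0
```

>>> drive_tool --moves '[{"x": -2, "y": 0, "z": 0, "rx": 0, "ry": 0, "rz": 0, "fingers": 0.8}, {"x": -1, "y": 0, "z": 0, "rx": 0, "ry": 0, "rz": 0, "fingers": 0.4}, {"x": 0, "y": 0, "z": 0, "rx": 0, "ry": 0, "rz": 0, "fingers": 0}, {"x": 0, "y": 0, "z": 0, "rx": 0, "ry": 0, "rz": 0, "fingers": 0}, {"x": 0, "y": 0, "z": 0, "rx": 0, "ry": 0, "rz": 0, "fingers": 0}, {"x": 0, "y": 0, "z": 0, "rx": 0, "ry": 0, "rz": 0, "fingers": 0}]'

```text
time_s: 20.35
tool_pos: [0.5336, 0.1671, 0.1321]
tool_rot: [-180.0, -0.0, 116.6]
force: [-0.0, 0.9, 0.8]
grip_width: 0.0428
grasp_force: 0.0
```

>>> drive_tool --moves '[{"x": 0, "y": 0, "z": -10, "rx": 0, "ry": 0, "rz": 0, "fingers": 0}, {"x": 0, "y": 0, "z": -35, "rx": 0, "ry": 0, "rz": 0, "fingers": 0}, {"x": 0, "y": 0, "z": -70, "rx": 0, "ry": 0, "rz": 0, "fingers": 0}, {"x": 0, "y": 0, "z": -110, "rx": 0, "ry": 0, "rz": 0, "fingers": 0}, {"x": -30, "y": 0, "z": -130, "rx": 0, "ry": 0, "rz": 0, "fingers": 0}, {"x": -80, "y": 0, "z": -140, "rx": 0, "ry": 0, "rz": 0, "fingers": 0}, {"x": -130, "y": 0, "z": -140, "rx": 0, "ry": 0, "rz": 0, "fingers": 0}, {"x": -180, "y": 0, "z": -140, "rx": 0, "ry": 0, "rz": 0, "fingers": 0}, {"x": -230, "y": 0, "z": -140, "rx": 0, "ry": 0, "rz": 0, "fingers": 0}, {"x": -230, "y": 0, "z": -140, "rx": 0, "ry": 0, "rz": 0, "fingers": 0}, {"x": -230, "y": 0, "z": -140, "rx": 0, "ry": 0, "rz": 0, "fingers": 0}]'

```text
time_s: 21.72
tool_pos: [0.6365, -0.0377, 0.2726]
tool_rot: [180.0, -0.1, 116.6]
force: [-0.4, -0.1, 0.5]
grip_width: 0.0433
grasp_force: 0.0
```

```bash
python3 - <<'E'
from cell import vision,sensors
import cv2,numpy as np,pickle
o=sensors.get_obs();print(o["tool_pos"],o["force"])
a,b=vision.read_camera("top"),vision.read_camera("side");pickle.dump({"top":a,"side":b},open("c3.pkl","wb"))
T=a["image"][:,:,::-1];S=b["image"][:,:,::-1]
cv2.imwrite("pics/g4.png",np.hstack([cv2.resize(T[165:275,180:280],(400,440),interpolation=cv2.INTER_CUBIC),cv2.resize(S[60:352],(400,440))[:, :400]]))
from h import *
g=a["image"].astype(int).mean(2)
E
```

```text
[ 0.63649407 -0.03771884  0.27258952] [-0.44175911 -0.11282585  0.47392132]
```

View pics/g4.png

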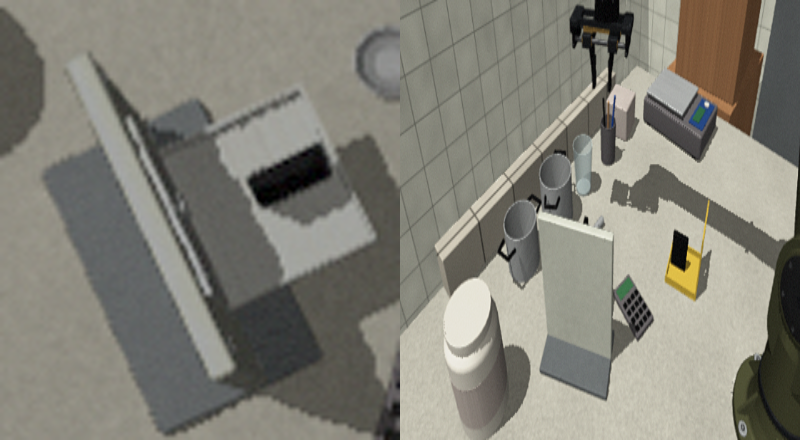

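The caddy hangs flat on the board, with its plate edge at crop (130,120)→(210,293), and the bystanders are undisturbed. One last numeric check of the gap between plate and board.

```bash
python3 - <<'E'
import pickle
from h import *
np.set_printoptions(precision=1,suppress=True)
t=pickle.load(open("c3.pkl","rb"))["top"];g=t["image"].astype(int).mean(2)
L=lambda r:212.7+(r-195)*.462
B=lambda r:201+(r-178)*.447
b=edge(t,g>143,.225,174,264,lambda r:int(B(r)-12),lambda r:int(B(r)+6))
p=edge(t,g>105,.2165,197,236,lambda r:int(L(r)-1),lambda r:int(L(r)+4))
v=b[3];n=np.array([v[1],-v[0]]);print(b,p,(p[2]-b[2])@n-8-2,(p[2]-b[2])@v)
for r in(200,208,224,232):print(r,int(L(r))-6,g[r,int(L(r))-6:int(L(r))+8].astype(int))
E
```

```text
(578, np.float32(27.037868), array([503.2, 243.5]), array([0.9, 0.5], dtype=float32), np.float64(213.82546544419102), array([-11. ,  12.5])) (78, np.float32(26.862219), array([500.3, 229.5]), array([0.9, 0.5], dtype=float32), np.float64(96.79488681300583), array([-2. ,  3.7])) 1.1971562794092598 -8.90882399047569
200 209 [160 160 149 103  73 133 113  58  54  65  53  57  53  70]
208 212 [158 160 158 143  84 130 160  93  54  55  84  94  93  96]
224 220 [160 160 160 120  67 163 143  55  55  65  99  97  97  95]
232 223 [163 163 161 151  97  76 162 113  51  53  76  94  99  97]
```

```bash
python3 -c "
from cell import workorder
print(workorder.sign_off())"
```

```text
the job is handed in; nothing more can be done
None
```

The caddy is hung on the stud and slid down to its stop. I judged the catch to have popped out by feel: the plate stopped being pushed off the board. I did not see it. The gripper has let go and is clear, nothing else looks moved, and the job was handed in at about 22 s.

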